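# Clear the swing, free the sagging gate bolt and hold the drying pen ajar

## Task

First take the steel rinse cup that stands in front of the drying pen's gate and nest it, upright and fully home, in the equal cup standing at the right of the pen. Then lift the sagging barrel bolt by its upright knob so that its nose clears the keeper's bent-up lip, draw it all the way back, and swing the self-closing gate toward you to about 25 degrees. Finish while still gripping the knob and holding the gate steady there, and leave the specimens and the other things on the bench where they are.

Things in the scene. Friction and masses are not known exactly. Their poses are not given: they have to be found in the camera images.
- drying_pen: fixed low specimen pen: grey base plate 150 (x) x 260 (y) x 8 mm, clear walls 72 mm tall on three sides, a gate 95 mm tall and 10 mm thick in front (mid-plane at x = -65 mm), end posts 106 mm tall. Origin: centre of the underside; x points from the gate to the back wall, y along the gate toward the hinge post (left seen from the robot), z up
- gate_hinge (a point): point on the gate's upright hinge line, 50 mm above the bench (pen frame x -65, y +105 mm); axes as the pen's while the gate is shut, and turning with the gate
- gate (a joint): angle of the gate in rad: 0 shut, grows as its free end swings toward the robot (clockwise seen from above), at most 1.2. A spring shuts it: about 0.25 N m when shut, 0.36 N m at 0.44 rad, so about 3 N at the knob. Shut and bolted it has only about 1 degree of play
- bolt_knob (a point): grasp point on the bolt's upright knob, a round steel post 11 mm across rising 72 mm from the rod, its top 6 mm a 15 mm head. The point is 50 mm above the rod axis and 22 mm below the top; 130 mm above the bench when sagging, 16 mm in front of the gate's mid-plane, and with the bolt shot 125 mm from the hinge line along the gate. Staples beside it reach 108 mm. y along the bolt to the hinge, z up
- bolt_pull (a joint): how far the bolt is drawn along the gate toward the hinge, in m: 0 fully shot, 0.040 fully drawn. Friction about 1 N. The nose is past the lip and the cheek from about 0.018; the lip stops it at about 0.003 unless it is lifted
- bolt_lift (a joint): height by which the bolt is raised in its worn staples, in m: 0 sagging (it falls back by its own weight, about 1 N), 0.018 at most. Its turned-down nose clears the lip when raised about 0.008; until the nose has passed the lip (about 0.018 of draw) it must stay raised
- keeper_lip_top (a point): top edge of the keeper's bent-up lip, 74.5 mm above the bench (a 5 mm thick steel tongue across the bolt's way, between nose and gate). A cheek 106 mm tall in front of the nose keeps the gate shut until the bolt is drawn, however high it is lifted
- cup_1_center (a point): steel rinse cup standing in front of the gate, in its swing: tapered, 58 mm across at the rim, 34 mm at the foot, 62 mm tall, wall 2.5 mm, thick bottom (inner floor 22 mm above the foot), about 120 g. Point on its axis 31 mm above its foot; z up its axis
- cup_2_center (a point): equal steel rinse cup standing at the right of the pen; same size and point. Nested fully home, the upper cup's foot rests on the lower one's floor, so its centre lies 22 mm above the lower one's and its rim stands 22 mm clear; sideways play about 1.7 mm
- eyepiece: bystander, leave alone: black spare eyepiece, 36 mm across, 57 mm tall, standing; origin at the centre of its underside
- slide_box: bystander, leave alone: blue slide box 35x86x31 mm; origin at the centre of its underside
- timer: bystander, leave alone: white bench timer 60x70x23 mm; origin at the centre of its underside
- oil_bottle: bystander, leave alone: small dark bottle 28 mm across, 68 mm tall; origin at the centre of its underside
- mount_a: bystander, leave alone: resin specimen mount 38 mm across, 18 mm tall, inside the pen; origin at the centre of its underside
- mount_b: bystander, leave alone: resin specimen mount 30 mm across, 18 mm tall, inside the pen; origin at the centre of its underside
Things that resemble listed ones, but are neither listed nor needed, are in the scene too. What is shaped like the part that bears cup_1_center but turquoise is not meant. What is shaped like the part that bears cup_2_center but orange is not meant.

How it is judged (in metres and radians):
On the way, in this order (a step that is already met when the one before it is completed fails the run):
1. the cup from in front of the gate is nested fully home in the other cup and let go, the gate still shut and bolted (horizontal distance between cup_1_center and cup_2_center below 0.005 m and z of cup_1_center in the frame of cup_2_center between 0.018 and 0.026 m and angle between cup_1_center's own z axis and vertical below 0.12 rad and angle between cup_2_center's own z axis and vertical below 0.1 rad and contact force between the fingers and cup_1 below 0.3 N and linear speed of cup_1 below 0.03 m/s and value of joint gate below 0.05 rad and value of joint bolt_pull below 0.012 m), for 0.2 s.
2. the bolt is raised with its nose over the lip (value of joint bolt_lift above 0.006 m and value of joint bolt_pull above 0.005 m and value of joint gate below 0.05 rad).
3. the bolt is drawn clear of the keeper (value of joint bolt_pull above 0.03 m), for 0.1 s.
At the end, for the whole second after the job is handed in: The gate stands still at 0.30 to 0.60 rad (17 to 34 degrees) with the bolt drawn at least 27 mm and the fingers pressing on the bolt's knob with more than 2 N; the two cups are nested (axes within 5 mm, centres 18 to 26 mm apart in height, both upright within 6 degrees) (value of joint gate between 0.3 and 0.6 rad and velocity of joint gate between -0.05 and 0.05 rad/s and value of joint bolt_pull above 0.027 m and contact force between the fingers and bolt_lift above 2 N and horizontal distance between cup_1_center and cup_2_center below 0.005 m and z of cup_1_center in the frame of cup_2_center between 0.018 and 0.026 m and angle between cup_1_center's own z axis and vertical below 0.12 rad and angle between cup_2_center's own z axis and vertical below 0.1 rad); the arm keeps its last pose, push and grip.
It fails at once if a bystander on the bench or a specimen in the pen was shifted by more than 20 mm (distance of any of eyepiece, slide_box, timer, oil_bottle, mount_a, mount_b from where it was at the start of the episode above 0.02 m).
It fails at once if the gate was flung open (value of joint gate above 0.8 rad).
It also fails if it takes over 42 s, if anything falls off the work surface, if the arm or the gripper's body presses on something with over 40 N, if the wrist force passes 120 N, or if a joint passes its speed limit or range.

## Robot

A 6-joint arm with a two-finger parallel gripper is mounted at the origin on a cart in front of the work surface, level with it; the furniture and walls round the work are solid. World frame = base frame: x ahead of the robot, y to its left, z up, the work surface at z = 0. Lengths are in m, angles in degrees, forces in N, time in s.
With the tool pointing down it reaches from about 0.275 to 1 m from the base axis. Payload 8.4 kg.
Tool frame: the origin (TCP) lies midway between the tips of the shut fingers; the grasp point (between the pads) lies 19 mm behind it; z points along the fingers, y is the direction in which the jaws open and shut (so a half turn about z gives the same grasp; the last joint's range is limited). The gripper opens to 85 mm and grips with 20 to 120 N. Pads are 22 mm wide; open, the fingers measure 114 mm over their backs; the gripper's body (76 mm by 85 mm) begins 54 mm behind the grasp point. The pads swing forward as they close: fully open they stand 13 mm farther back than shut.
Start: joints at [72.514, 20.225, 93.587, -0, 66.188, -0.138], TCP at [0.186, 0.597, 0.231] pointing down, gripper open.
Joint ranges: [-150.9, 150.9], [-52.94, 120.26], [3.33, 152.33], [-74.26, 254.26], [0, 154.13], [-172.89, 172.89]. Speed limits (degrees/s): [127.2, 127.2, 159.86, 180, 180, 180].

## Interface

Orientations are given as a 3x3 rotation matrix whose columns are the frame's x, y, z axes.
In Python, from workcell import * gives the robot as it stands. Calls block until the motion is done:
- goto(position, orientation): joint-space move of the TCP to a pose.
- line_to(position, attitude=None, max_speed=0.15, contact_N=None): straight line of the TCP; attitude=None keeps the orientation; max_speed is the mean speed in m/s. With contact_N (N) it stops when the force on the tool has changed by that much, and returns True; else False.
- move_j(angles): joint-space move.
- open_gripper() and close(): open the fingers fully, or close them until they stop; the grip force is fixed at half the most.
- hold(seconds).
- solve_ik(position, orientation): joint angles nearest the present ones, or None.
- get_obs(): the state.
- snapshot(name): name is "side" or "top" or "wrist"; returns (picture, depth): 400x640x3 uint8, red, green, blue; 400x640 float32, m along the optical axis (not along the pixel's ray), 0 where there is no reading.
- calibration(name): a dict with "fx", "fy", "cx", "cy" (pixels), "R" (3x3) and "t" (3): a world point X has camera coordinates R X + t. Camera axes: x right, y down, z forward; pixel columns grow to the right and rows downward; lengths in m; the calibration is good to about 2 mm. The wrist camera is an equidistant fisheye: a pixel r from the principal point sees the ray r / f radians off the axis. A picture is of the moment at which its call begins: read the wrist's pose just before it. calibration takes no time and is no camera call; for the wrist camera it gives the pose at the moment of the call.
A pose or a line that the arm cannot do raises MotionError and nothing moves.
- close_job(): hands the job in, once; it reports no verdict.
The state is a dict: "time_s": time; "joint_positions": joint angles; "joint_vel": joint speeds; "tau": joint torques, N m; "eef_pos": TCP position; "tcp_rot": TCP orientation; "ft_force": force on the tool from outside, world axes, zero at the start; "torque": the same for the moment, N m; "gripper_width": finger opening in m.
Only numpy, scipy, OpenCV 4.12 (cv2) and the standard library are available. Lean on these libraries where they do the work, as an engineer would, in place of code of your own. Each camera call takes 0.05 s, during which the arm holds its last target. There are 200 camera calls.

## Working session

There is one attempt and no reset: what is moved stays moved. The work goes in short steps, each a Python script; the robot and the scene stay as the last script left them, time stands still between calls to the robot, and variables do not carry over. Pictures are saved under pics/ and viewed, about 8 in all and at most 12, crops included, and the job is handed in when it is done.

```bash
mkdir -p pics; ls
python3 - <<'E'
from workcell import *
import numpy as np, cv2
for n in ("top","side"):
    p,d=snapshot(n); c=calibration(n)
    cv2.imwrite(f"pics/{n}0.png",p[:,:,::-1]); np.savez(f"pics/{n}0.npz",p=p,d=d,**c)
    print(n,c)
print(get_obs()["time_s"])
E
```

```text
pics
top {'fx': 401.15513151265077, 'fy': 401.15513151265077, 'cx': 316.104119088702, 'cy': 195.4813835941994, 'R': array([[ 0.00299475, -0.99976964,  0.02125317],
       [-0.98078424, -0.0070825 , -0.19496695],
       [ 0.19507257, -0.0202609 , -0.98057952]]), 't': array([0.22483046, 0.48294869, 0.94443669])}
side {'fx': 434.4643629213238, 'fy': 434.4643629213238, 'cx': 323.778548548318, 'cy': 193.5360385770856, 'R': array([[-0.88056509, -0.4738315 , -0.00942488],
       [-0.21668914,  0.42022071, -0.88116989],
       [ 0.42148658, -0.77388518, -0.47270582]]), 't': array([0.51933075, 0.10606849, 1.15750027])}
0.1
```

View pics/top0.png

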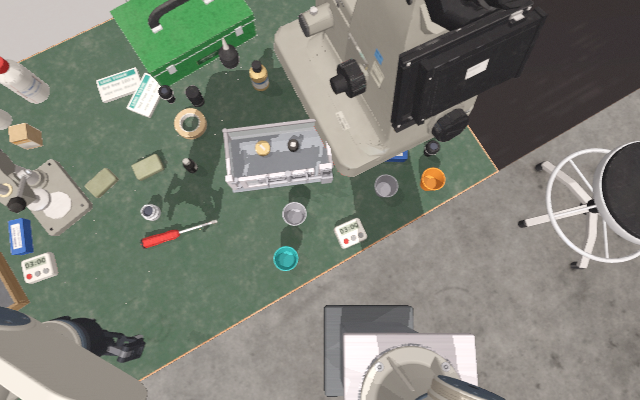

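View pics/side0.png

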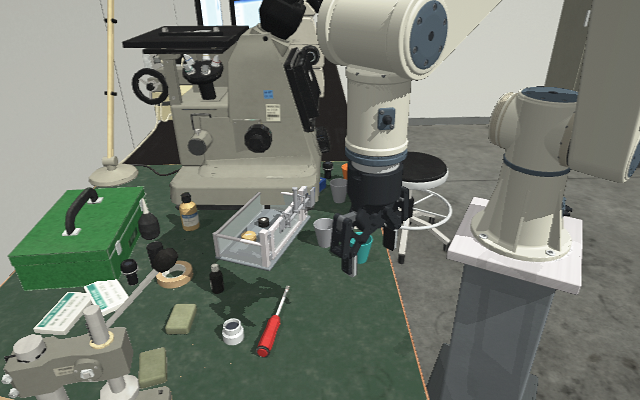

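The top view shows cup 1 (grey) at (294,214), cup 2 (grey) at (386,186), the pen around (278,155) with its gate edge at row ~182, and the decoys in turquoise and orange. The side view shows the pen and the knob near (305,190). The microscope stands behind the pen.

```bash
cat > h.py <<'E'
import numpy as np, cv2
def plane(c,u,v,z):
    R=c["R"];t=c["t"]; r=R.T@np.array([(u-c["cx"])/c["fx"],(v-c["cy"])/c["fy"],1]); o=-R.T@t
    return o+r*(z-o[2])/r[2]
def cloud(c,d):
    v,u=np.mgrid[:d.shape[0],:d.shape[1]]
    P=np.stack([(u-c["cx"])/c["fx"]*d,(v-c["cy"])/c["fy"]*d,d],-1)
    return (P-c["t"])@c["R"]
E
python3 - <<'E'
from h import *
c=np.load("pics/top0.npz"); P=cloud(c,c["d"])
for n,(u,v) in dict(cup1=(294,214),cup2=(386,186)).items():
    p0=plane(c,u,v,.06)
    m=(np.hypot(P[...,0]-p0[0],P[...,1]-p0[1])<.045)&(P[...,2]>.055)&(P[...,2]<.07)
    q=P[m][:,:2]; (x,y),r=cv2.minEnclosingCircle(q.astype(np.float32))
    print(n,p0.round(4),m.sum(),q.mean(0),(x,y,r))
im=c["p"][110:235,210:410,::-1]
cv2.imwrite("pics/crop.png",cv2.resize(im,None,fx=4,fy=4,interpolation=cv2.INTER_CUBIC))
# tall pen points
m=(P[...,2]>.088)&(P[...,2]<.2); m[:110]=0;m[200:]=0;m[:,:215]=0;m[:,340:]=0
for v,u in zip(*np.nonzero(m)): 
    if P[v,u,2]>.098 : print((u,v),P[v,u].round(3),end=' ')
E
```

```text
cup1 [0.4331 0.2806 0.06  ] 115 [0.43676745 0.27983468] (0.43485409021377563, 0.27948880195617676, 0.028688527643680573)
cup2 [0.5038 0.0564 0.06  ] 106 [0.50782119 0.05254003] (0.5049543380737305, 0.0559852309525013, 0.02852054126560688)
(np.int64(324), np.int64(163)) [0.55  0.21  0.098] (np.int64(325), np.int64(163)) [0.549 0.208 0.102] (np.int64(326), np.int64(163)) [0.55  0.205 0.1  ] (np.int64(327), np.int64(163)) [0.548 0.203 0.106] (np.int64(328), np.int64(163)) [0.549 0.201 0.103] (np.int64(329), np.int64(163)) [0.549 0.198 0.103] (np.int64(330), np.int64(163)) [0.549 0.196 0.103] (np.int64(331), np.int64(163)) [0.549 0.194 0.103] (np.int64(319), np.int64(164)) [0.546 0.222 0.103] (np.int64(320), np.int64(164)) [0.545 0.22  0.105] (np.int64(321), np.int64(164)) [0.545 0.217 0.106] (np.int64(322), np.int64(164)) [0.546 0.215 0.103] (np.int64(323), np.int64(164)) [0.545 0.213 0.105] (np.int64(324), np.int64(164)) [0.545 0.21  0.105] (np.int64(325), np.int64(164)) [0.545 0.208 0.106] (np.int64(326), np.int64(164)) [0.545 0.206 0.106] (np.int64(327), np.int64(164)) [0.546 0.203 0
[... 12463 characters left out ...]
), np.int64(181)) [0.503 0.433 0.105] (np.int64(229), np.int64(181)) [0.503 0.431 0.104] (np.int64(230), np.int64(181)) [0.503 0.429 0.102] (np.int64(231), np.int64(181)) [0.503 0.426 0.103] (np.int64(232), np.int64(181)) [0.504 0.425 0.099] (np.int64(267), np.int64(181)) [0.502 0.342 0.109] (np.int64(289), np.int64(181)) [0.505 0.292 0.098] (np.int64(227), np.int64(182)) [0.502 0.436 0.099] (np.int64(267), np.int64(182)) [0.5   0.343 0.107] (np.int64(267), np.int64(183)) [0.498 0.342 0.108] (np.int64(268), np.int64(183)) [0.498 0.34  0.108] (np.int64(267), np.int64(184)) [0.496 0.342 0.108] (np.int64(268), np.int64(184)) [0.496 0.34  0.108] (np.int64(268), np.int64(185)) [0.495 0.341 0.099]
```

View pics/crop.png

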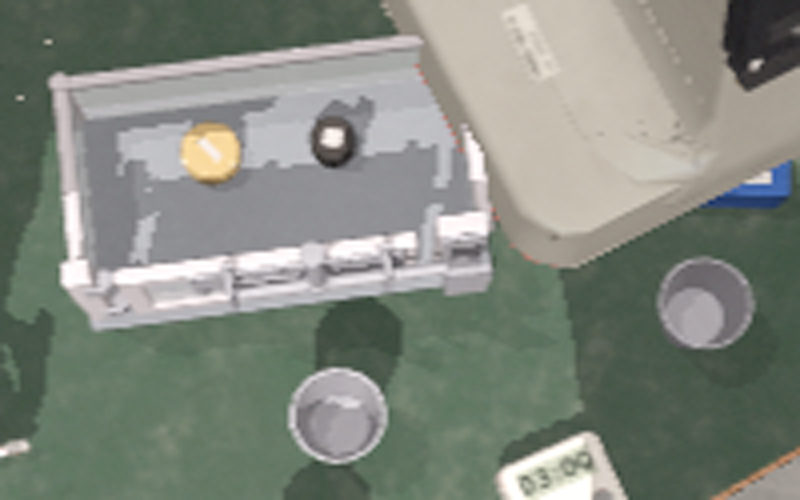

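The crop shows the knob as a round head at top-view pixel (288,173), giving about (0.511, 0.292) at z 0.152. The gate runs at roughly 7.8° yaw. Both cups are located; next I check clearance round cup 2 and move above cup 1.

```bash
cat >> h.py <<'E'
def down(deg):  # tool z down, jaws (y) along world direction deg from +y
    a=np.radians(deg); y=np.array([-np.sin(a),np.cos(a),0]); z=np.array([0,0,-1.]); return np.column_stack([np.cross(y,z),y,z])
E
python3 - <<'E'
from h import *
from workcell import *
c=np.load("pics/top0.npz"); P=cloud(c,c["d"])
xs=np.arange(.38,.72,.02); ys=np.arange(.22,-.12,-.02)
print("x\\y",ys.round(2))
for x in xs[::-1]:
    print(round(x,2),[int(1000*max([0,*P[(abs(P[...,0]-x)<.01)&(abs(P[...,1]-y)<.01)][:,2]])) for y in ys])
o=get_obs(); print(o["tcp_rot"],o["gripper_width"])
for p in [(.435,.2795,.2),(.435,.2795,.04),(.505,.056,.2),(.505,.056,.062)]:
    for a in (0,180,-30,60,90): print(p,a,solve_ik(p,down(a)))
E
```

```text
x\y [ 0.22  0.2   0.18  0.16  0.14  0.12  0.1   0.08  0.06  0.04  0.02  0.
 -0.02 -0.04 -0.06 -0.08 -0.1 ]
0.7 [93, 219, 220, 239, 236, 362, 466, 471, 464, 406, 401, 400, 402, 402, 403, 387, 387]
0.68 [93, 210, 216, 232, 225, 214, 421, 515, 450, 444, 436, 402, 396, 387, 389, 381, 355]
0.66 [91, 94, 98, 95, 100, 110, 398, 543, 544, 544, 399, 525, 528, 381, 358, 337, 303]
0.64 [90, 94, 93, 95, 97, 104, 402, 545, 546, 565, 547, 531, 360, 331, 304, 280, 168]
0.62 [67, 93, 93, 93, 93, 98, 107, 367, 344, 596, 589, 335, 306, 279, 162, 165, 159]
0.6 [12, 91, 92, 94, 94, 96, 104, 279, 276, 614, 615, 610, 75, 3, 141, 141, 4]
0.58 [12, 75, 93, 93, 93, 92, 97, 103, 216, 105, 245, 33, 4, 3, 2, 3, 3]
0.56 [12, 73, 90, 93, 91, 94, 92, 87, 77, 4, 2, 4, 2, 5, 61, 3, 4]
0.54 [108, 108, 73, 90, 91, 88, 52, 3, 63, 61, 3, 4, 3, 64, 65, 64, 0]
0.52 [110, 108, 77, 2, 6, 3, 3, 62, 63, 65, 62, 3, 5, 65, 26, 63, 5]
0.5 [96, 61, 4, 3, 3, 3, 3, 64, 25, 62, 61, 5, 4, 63, 66, 65, 3]
0.48 [4, 5, 5, 4, 3, 3, 6, 63, 63, 63, 4, 3, 3, 5, 3, 5, 5]
0.46 [4, 3, 3, 3, 7, 4, 2, 5, 4, 4, 3, 3, 3, 4, 3, 4, 0]
0.44 [4, 4, 4, 
[... 1980 characters left out ...]
84e+01 -5.38414101e+01]
(0.505, 0.056, 0.2) 60 [ 6.15858994e+00  1.18380948e+01  1.09539867e+02 -2.54444375e-14
  5.86220384e+01 -1.43841410e+02]
(0.505, 0.056, 0.2) 90 None
(0.505, 0.056, 0.062) 0 [ 6.15858994e+00  2.34826277e+01  1.15296717e+02 -2.54444375e-14
  4.12206551e+01 -8.38414101e+01]
(0.505, 0.056, 0.062) 180 [ 6.15858994e+00  2.34826277e+01  1.15296717e+02 -2.54444375e-14
  4.12206551e+01  9.61585899e+01]
(0.505, 0.056, 0.062) -30 [ 6.15858994e+00  2.34826277e+01  1.15296717e+02 -2.54444375e-14
  4.12206551e+01 -5.38414101e+01]
(0.505, 0.056, 0.062) 60 [ 6.15858994e+00  2.34826277e+01  1.15296717e+02 -2.54444375e-14
  4.12206551e+01 -1.43841410e+02]
(0.505, 0.056, 0.062) 90 None
```

```bash
cat >> h.py <<'E'
def wcloud(c,d):
    v,u=np.mgrid[:d.shape[0],:d.shape[1]]; x=(u-c["cx"])/c["fx"]; y=(v-c["cy"])/c["fy"]
    r=np.hypot(x,y)+1e-9; k=np.tan(np.minimum(r,1.5))/r
    P=np.stack([x*k*d,y*k*d,d],-1); P=(P-c["t"])@c["R"]; P[(d<=0)|(r>1.4)]=np.nan; return P
def rim(P,p0,z=.062,rad=.04,dz=.006):
    m=(np.hypot(P[...,0]-p0[0],P[...,1]-p0[1])<rad)&(abs(P[...,2]-z)<dz)
    q=P[m][:,:2].astype(np.float32); return m.sum(),cv2.minEnclosingCircle(q) if len(q)>5 else None,q.mean(0)
E
python3 - <<'E'
from h import *
from workcell import *
goto((.435,.2795,.2),down(15))
c=calibration("wrist"); p,d=snapshot("wrist"); np.savez("pics/w1.npz",p=p,d=d,**c); cv2.imwrite("pics/w1.png",p[:,:,::-1])
P=wcloud(c,d); o=get_obs(); print(o["eef_pos"],o["time_s"])
print(rim(P,(.435,.2795)),rim(P,(.505,.056)))
print("knob",rim(P,(.511,.292),.150,.02,.005))
E
```

```text
[0.43486946 0.28027908 0.20011027] 1.65
(np.int64(681), ((0.4341070353984833, 0.2808033227920532), 0.029087495058774948), array([0.43732882, 0.28205177], dtype=float32)) (np.int64(496), ((0.5053703188896179, 0.05758395418524742), 0.029445845633745193), array([0.5057766 , 0.05592751], dtype=float32))
knob (np.int64(280), ((0.510353684425354, 0.2936757802963257), 0.008066587150096893), array([0.50885785, 0.2932872 ], dtype=float32))
```

View pics/w1.png

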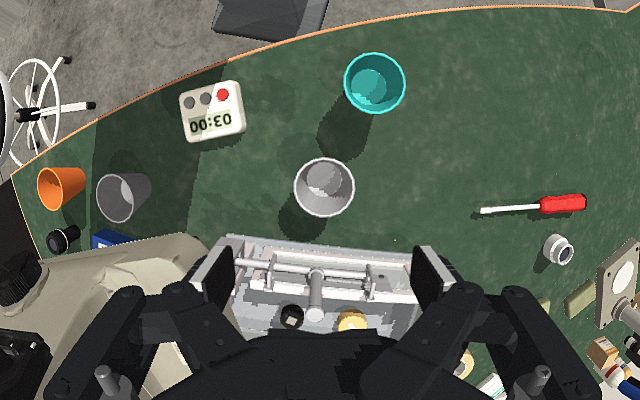

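The wrist view shows cup 1 at (324,187), cup 2 at (123,197) and the knob at (315,285). Its positions agree with the top camera to about 1.5 mm. Grasping cup 1 now.

Run:
```python
from h import *
from workcell import *
line_to((.4343,.2803,.2)); print(line_to((.4343,.2803,.042),max_speed=.1,contact_N=8),get_obs()["eef_pos"])
close(); print(get_obs()["gripper_width"],get_obs()["ft_force"])
line_to((.4343,.2803,.2)); o=get_obs(); print(o["gripper_width"],o["ft_force"],o["eef_pos"],o["time_s"])
c=calibration("wrist"); p,d=snapshot("wrist"); cv2.imwrite("pics/w2.png",p[100:,100:540,::-1])
P=wcloud(c,d); print(rim(P,(.4343,.2803),.22,.045,.012))
```

```text
False [0.4346199  0.28050471 0.04250068]
0.05378828085103633 [-1.31459993 -0.75029933  9.63070725]
0.053413138958760084 [-1.05348146 -0.54991339 -1.31498299] [0.43374583 0.27993585 0.19909493] 5.25
(np.int64(5575), ((0.42718183994293213, 0.27736857533454895), 0.040792468935251236), array([0.43538874, 0.27979988], dtype=float32))
```

View pics/w2.png

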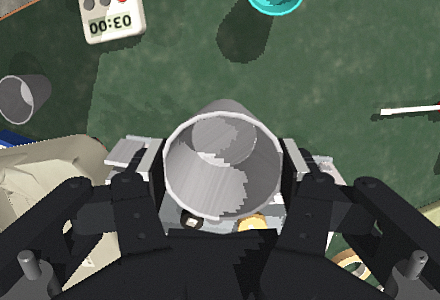

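Cup 1 is held upright in the pads, its rim ring centred near (220,165) of the crop. Carrying it to cup 2.

Run:
```python
from h import *
from workcell import *
line_to((.5053,.0572,.2),max_speed=.15)
line_to((.5053,.0572,.125),max_speed=.1)
c=calibration("wrist"); p,d=snapshot("wrist"); cv2.imwrite("pics/w3.png",p[100:,100:540,::-1])
print(line_to((.5053,.0572,.064),max_speed=.04,contact_N=6)); o=get_obs(); print(o["eef_pos"],o["ft_force"],o["gripper_width"],o["time_s"])
p,d=snapshot("side"); cv2.imwrite("pics/s3.png",cv2.resize(p[120:270,260:460,::-1],None,fx=3,fy=3))
```

```text
True
[0.5054704  0.05717209 0.06493718] [-1.04404296 -0.41379946  6.40050894] 0.053603052645340994 9.3833
```

View pics/s3.png

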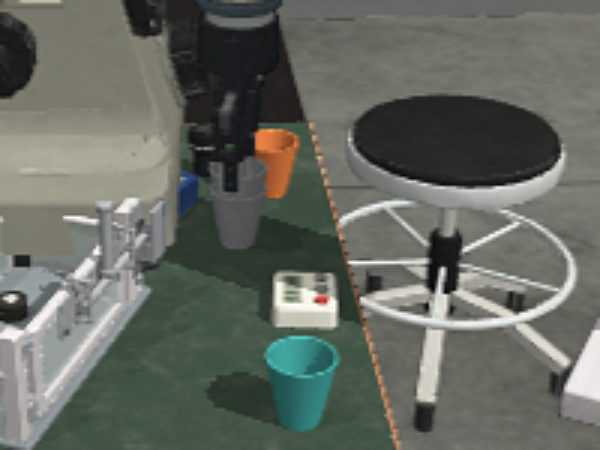

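The side view shows the cups stacked at (238,200), with contact made at the height expected for fully home. Releasing and verifying.

Run:
```python
from h import *
from workcell import *
open_gripper(); hold(.3)
line_to((.5053,.0572,.2),max_speed=.15)
line_to((.44,.10,.24),max_speed=.25)
c=calibration("wrist"); p,d=snapshot("wrist"); P=wcloud(c,d); cv2.imwrite("pics/w4.png",p[:,:,::-1])
print("upper",rim(P,(.5053,.0572),.084,.04,.005),"lower",rim(P,(.5053,.0572),.062,.04,.004)); print(get_obs()["time_s"])
m=np.hypot(P[...,0]-.5053,P[...,1]-.0572)<.04
print(np.histogram(P[m][:,2],bins=np.arange(0,.1,.005)))
q=P[m&(abs(P[...,2]-.084)<.005)]; A=np.c_[q[:,:2],np.ones(len(q))]; print("tilt",np.linalg.lstsq(A,q[:,2],rcond=None)[0])
```

```text
upper (np.int64(512), ((0.5049862265586853, 0.057776302099227905), 0.02940070629119873), array([0.5083468 , 0.05817596], dtype=float32)) lower (np.int64(415), ((0.5025113224983215, 0.05754955857992172), 0.028579439967870712), array([0.5029217 , 0.05770433], dtype=float32))
11.7667
(array([507,   6,   6,   5,  15,  10,  14,  13, 629, 151, 157, 178, 303,
       175, 195, 209, 463,   8,   0]), array([0.   , 0.005, 0.01 , 0.015, 0.02 , 0.025, 0.03 , 0.035, 0.04 ,
       0.045, 0.05 , 0.055, 0.06 , 0.065, 0.07 , 0.075, 0.08 , 0.085,
       0.09 , 0.095]))
tilt [-0.01680323  0.00364396  0.09113887]
```

View pics/w4.png

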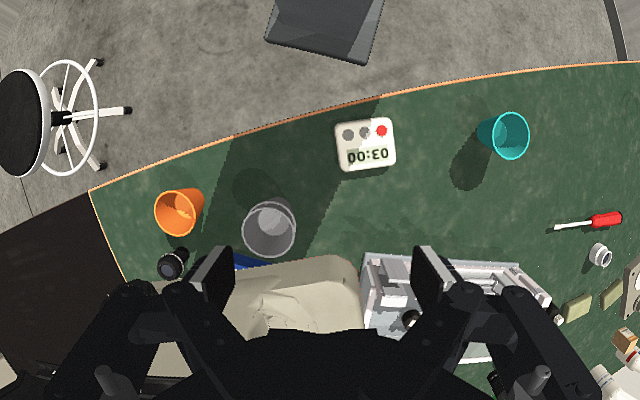

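The wrist view shows the grey cups nested at (270,225); the upper rim is at z 0.084 and level. Refining the gate direction before the bolt.

Run:
```python
from h import *
def fit(q,n):
    q=q[:,:2]
    for _ in range(6):
        m=np.median(q,0); vx,vy,x0,y0=cv2.fitLine(q.astype(np.float32),cv2.DIST_HUBER,0,.001,.001).ravel()
        r=abs((q[:,0]-x0)*vy-(q[:,1]-y0)*vx); q=q[r<max(.004,2*np.median(r))]
    if vy<0: vx,vy=-vx,-vy
    print(n,len(q),"yaw",np.degrees(np.arctan2(-vx,vy)).round(2),"x at y=.3: %.4f"%(x0+vx/vy*(.3-y0)),np.ptp(q[:,1]).round(3))
for n in("top0","w1"):
    c=np.load(f"pics/{n}.npz"); P=(cloud if n[0]=="t" else wcloud)(c,c["d"]).reshape(-1,3); P=P[np.isfinite(P[:,0])]
    x,y,z=P.T; r=(y>.2)&(y<.42)
    fit(P[r&(z>.092)&(z<.097)&(x>.49)&(x<.55)],n+" gate top")
    fit(P[r&(z>.068)&(z<.075)&(x>.62)&(x<.7)],n+" back wall")
    fit(P[r&(z>.076)&(z<.088)&(x>.48)&(x<.53)],n+" rod")
```

```text
top0 gate top 276 yaw 7.87 x at y=.3: 0.5253 0.216
top0 back wall 234 yaw 8.18 x at y=.3: 0.6590 0.188
top0 rod 161 yaw 3.93 x at y=.3: 0.5135 0.215
w1 gate top 1360 yaw 7.46 x at y=.3: 0.5224 0.18
  return _methods._mean(a, axis=axis, dtype=dtype,
  ret = um.true_divide(
Traceback (most recent call last):
cv2.error: OpenCV(4.12.0) /io/opencv/modules/imgproc/src/linefit.cpp:50: error: (-215:Assertion failed) count > 0 in function 'fitLine2D_wods'
```

```bash
cat >> h.py <<'E'
YAW=7.8; K=np.array([.5105,.2932])
ey=np.array([-np.sin(np.radians(YAW)),np.cos(np.radians(YAW))])
E
python3 - <<'E'
from h import *
from workcell import *
def rep(n): o=get_obs(); print(n,o["eef_pos"].round(4),o["ft_force"].round(1),round(o["gripper_width"],4),round(o["time_s"],2))
R=down(YAW)
goto((*K,.21),R); rep("above")
print(line_to((*K,.113),max_speed=.08,contact_N=6)); rep("at")
close(); rep("closed")
line_to((*K,.125),max_speed=.03); rep("lifted")
p,d=snapshot("side"); cv2.imwrite("pics/s5.png",cv2.resize(p[150:270,200:360,::-1],None,fx=5,fy=5))
E
```

```text
above [0.5103 0.292  0.2093] [ 0.2 -0.1 -1.2] 0.0852 12.61
False
at [0.5109 0.2934 0.1136] [-1.2  1.3  0.6] 0.0855 13.97
closed [0.5106 0.2932 0.1131] [-0.5 -0.5  2.4] 0.0114 14.68
lifted [0.5105 0.2932 0.1251] [ 0.6  0.1 -1.1] 0.0114 15.22
```

View pics/s5.png

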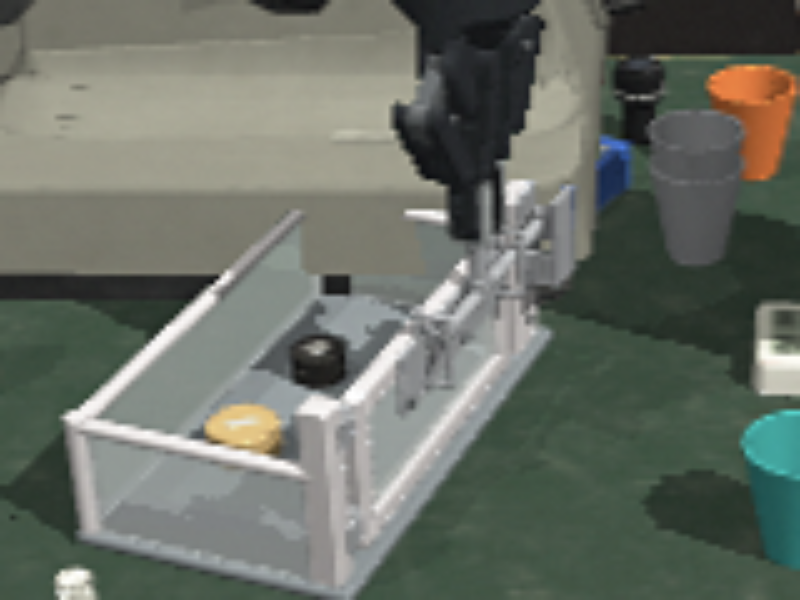

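The knob post is gripped at (485,215), width 11.4 mm, and the force change on lifting is about the bolt's weight. The cups stay nested at (697,165). Drawing the bolt.

Run:
```python
from h import *
from workcell import *
def rep(n): o=get_obs(); print(n,o["eef_pos"].round(4),o["ft_force"].round(1),round(o["gripper_width"],4),round(o["time_s"],2))
for s in (.010,.022,.038):
    r=line_to((*(K+ey*s),.125),max_speed=.03,contact_N=15); rep((s,r))
    if r: break
c=calibration("wrist"); p,d=snapshot("wrist"); cv2.imwrite("pics/w6.png",p[150:,120:520,::-1])
```

```text
(0.01, False) [0.509  0.3035 0.1249] [-0.1  0.1 -1.6] 0.0114 15.76
(0.022, False) [0.5074 0.3154 0.125 ] [-0.1  1.3 -1.3] 0.0112 16.31
(0.038, False) [0.5052 0.3311 0.125 ] [-1.3  0.5 -1. ] 0.0115 16.99
```

View pics/w6.png

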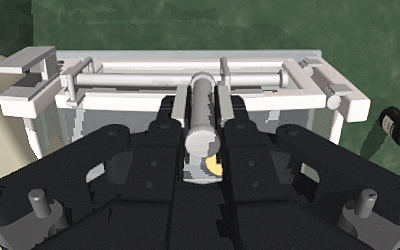

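The wrist view shows the knob in the jaws at (203,115) and the bolt drawn, its nose clear of the keeper at left. Swinging the gate along its arc.

Run:
```python
from h import *
from workcell import *
def rep(n): o=get_obs(); print(n,o["eef_pos"].round(4),o["ft_force"].round(1),round(o["gripper_width"],4),round(o["time_s"],2))
ex=np.array([ey[1],-ey[0]]); H=K+.016*ex+.125*ey; q=K+.038*ey-H
for th in range(4,29,4):
    th=min(th,26); a=-np.radians(th); M=np.array([[np.cos(a),-np.sin(a)],[np.sin(a),np.cos(a)]])
    r=line_to((*(H+M@q),.125),down(YAW-th),max_speed=.03,contact_N=20); rep((th,r))
    if r: break
hold(.5); rep("end")
c=calibration("wrist"); p,d=snapshot("wrist"); cv2.imwrite("pics/w7.png",p[100:,80:560,::-1])
P=wcloud(c,d); np.savez("pics/w7.npz",P=P)
p,d=snapshot("top"); cv2.imwrite("pics/t7.png",p[:,:,::-1])
```

```text
(4, False) [0.5    0.3315 0.1254] [ 2.5  0.2 -0.9] 0.011 17.4
(8, False) [0.4936 0.3324 0.1252] [ 3.   0.8 -1.7] 0.0112 17.76
(12, False) [0.4874 0.3336 0.1251] [3.1 0.7 0.1] 0.0113 18.12
(16, False) [0.4814 0.3353 0.125 ] [ 3.7  0.1 -0. ] 0.0111 18.48
(20, False) [0.4756 0.3375 0.125 ] [ 4.1 -0.2 -1.5] 0.0117 18.83
(24, False) [0.4699 0.3401 0.125 ] [ 4.6 -1.  -0.4] 0.0113 19.19
(26, False) [0.4672 0.3414 0.125 ] [ 4.2 -1.9 -0.7] 0.0113 19.44
end [0.467  0.3415 0.125 ] [ 4.8 -1.  -1.1] 0.0113 19.94
```

View pics/w7.png

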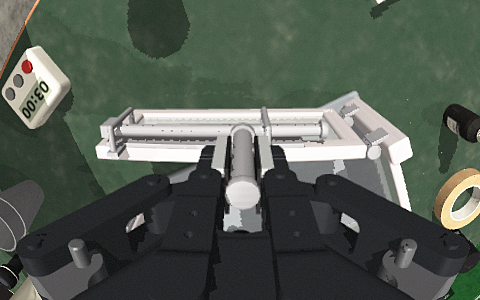

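The wrist view shows the gate swung open, parallel to the jaws, with the knob at (243,165) held between the pads. Spring reaction is a steady 4.5 N or so. Handing in.

Run:
```python
from h import *
from workcell import *
p,d=snapshot("top"); c=calibration("top"); print(rim(cloud(c,d),(.5053,.0572),.084,.04,.006))
o=get_obs(); print(o["eef_pos"],o["gripper_width"],o["time_s"]); close_job()
```

```text
(np.int64(103), ((0.505443274974823, 0.05672110617160797), 0.02897234819829464), array([0.5092043 , 0.05423203], dtype=float32))
[0.46701489 0.34153608 0.12498216] 0.011443149824725517 20.0917
the job is handed in; nothing more can be done
```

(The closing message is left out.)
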